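# Set up the fold-down shelf of the topping station

## Task

Set up the topping station's fold-down shelf: pull both slide-out supports all the way out towards you, then gently lower the shelf until it lies level on both of them, and lock it by pushing the red knob on the shelf down, turning it a quarter turn clockwise to its stop, and letting it spring back up. Leave the supports fully out, and do not shift or tip the sprinkle shaker, topping bin, banana split boat or disher.

Things in the scene. Friction and masses are not known exactly. Their poses are not given: they have to be found in the camera images.
- station: Aluminium topping station, 200 mm deep (x 0 to 200), 280 mm wide, top 155 mm above the counter, fixed to the counter. Origin: on the counter right below the middle of the shelf's hinge line, which is the front face of its base. Its x points into the station, away from the robot; y to the left seen from the robot; z up. Its top plate starts 55 mm behind the front face (x = 55 mm).
- hinge_mid (a point): Middle of the shelf's hinge axis, 90 mm above the counter at the station's front face, axis along station y. The shelf is a white panel with a blue free edge, 260 mm wide, 10 mm thick, 0.5 kg, mid-plane through the hinge axis, free edge 140 mm (141.5 with trim, 11.5 thick) from it. Level, its top face is 95 mm above the counter and it rests on the supports.
- support_left (a joint): Left support (station y = +90 mm), pulled out along station -x: 0 m in, 0.110 m fully out (stop). 2.5 N of friction; stays where left; starts at 0 to 0.03. A white bar 18 mm wide, 16 mm high, top face 85 mm above the counter, poking 70 mm out of the front when in, with a red upright post near its front end.
- support_right (a joint): The same for the right support (station y = -90 mm).
- post_left (a point): Centre of the top of the left support's red post, 117 mm above the counter. The post is 14 mm in diameter and stands 32 mm above the bar; its axis is 60 mm in front of the station's front face when pushed in, 170 mm when fully out.
- post_right (a point): Top of the right support's red post, the same.
- shelf (a joint): Shelf hinge: 0 rad closed (leaning 25 degrees back over the station), 0.436 upright, 2.007 level, free edge towards the robot; up to 2.6 if nothing carries it. Starts at 0 to 0.15. Stiff hinge (0.45 N m friction, at most 0.36 N m of weight): stays at any angle; up to 6 N at the free edge moves it. Supports not fully out leave their posts in its way.
- shelf_edge (a point): Middle of the shelf's free edge, on the face that is hidden when closed and on top when lowered. x: out of that face (up when lowered), z: from hinge to free edge. Closed, this edge stands about 60 mm above the station's top plate and can be reached from behind it (station +x side).
- press (a joint): How far the lock knob is pushed into the shelf: 0 m up, 0.007 m fully down. Spring: 2 N at the top, 9 N fully down. The knob's black base disc, 36 mm in diameter, has its upper side 11.5 mm above the shelf face.
- lock (a joint): Turn of the lock knob, clockwise seen from above the lowered shelf: 0 rad unlocked, 1.40 rad locked (stop). It can turn only while pushed down by more than 5 mm; released past 1.2 rad it springs up again and is caught there.
- knob_top (a point): Centre of the top of the lock knob, on the shelf's hidden face (upper once lowered), mid-width, 85 mm from the hinge axis. A red grip bar 40 mm long, 14 mm wide, its top 42 mm above the shelf face, on a black disc. Unlocked, the bar lies along station y. Turning friction 0.03 N m. x axis: out of the shelf face; y: along the bar.
- shaker: Bystander: yellow sprinkle shaker, 68 mm diameter, 174 mm tall, standing beside the shelf's place to the left or right. Origin: centre of underside.
- bin: Bystander: squat round steel topping bin with a locked lid, 126 mm diameter, 97 mm tall, on the other side. Origin: centre of underside.
- boat: Bystander: clear acrylic banana split boat, about 170 x 75 mm (long along its y), 41 mm tall, standing on the counter under the place of the lowered shelf. Origin: centre of underside.
- disher: Bystander: ice cream disher lying flat, bowl (56 mm) at its origin, blue handle along its -x to 178 mm, 29 mm tall, on the counter near the robot's side of the work.

How it is judged (in metres and radians):
On the way, in this order (a step that is already met when the one before it is completed fails the run):
1. both supports are fully out, with the shelf still up (value of joint each of support_left, support_right above 0.102 m and value of joint shelf below 0.9 rad), for 0.2 s.
2. the shelf lies level on both supports, not yet locked (value of joint each of support_left, support_right above 0.102 m and value of joint shelf between 1.97 and 2.05 rad and value of joint lock below 1 rad), for 0.2 s.
3. the lock knob has been pushed down, turned a quarter turn and has sprung back up (value of joint shelf between 1.97 and 2.05 rad and value of joint lock above 1.2 rad and value of joint press below 0.002 m), for 0.2 s.
At the end, for the whole second after the job is handed in: Both supports out by more than 102 of 110 mm, the shelf at rest within about 2.3 degrees of level (1.97 to 2.05 rad), the lock knob turned past 1.2 rad and sprung back up to within 2 mm (all of step 3 and value of joint each of support_left, support_right above 0.102 m and velocity of joint shelf below 0.05 rad/s); the robot touches nothing.
It fails at once if the shelf is swung or dropped faster than 2.5 rad/s (velocity of joint shelf above 2.5 rad/s).
It fails at once if the shaker is shifted by more than 25 mm or tipped (distance of shaker from where it was at the start of the episode above 0.025 m or angle between shaker's own z axis and vertical above 0.35 rad).
It fails at once if the bin is shifted by more than 25 mm or tipped (distance of bin from where it was at the start of the episode above 0.025 m or angle between bin's own z axis and vertical above 0.35 rad).
It fails at once if the boat is shifted by more than 25 mm or tipped (distance of boat from where it was at the start of the episode above 0.025 m or angle between boat's own z axis and vertical above 0.35 rad).
It fails at once if the disher is shifted by more than 25 mm or tipped (distance of disher from where it was at the start of the episode above 0.025 m or angle between disher's own z axis and vertical above 0.35 rad).
It also fails if it takes over 72 s, if anything falls off the work surface, if the arm or the gripper's body presses on something with over 40 N, if the wrist force passes 120 N, or if a joint passes its speed limit or range.

## Robot

A 6-joint arm with a two-finger parallel gripper is mounted at the origin on the work surface. World frame = base frame: x ahead of the robot, y to its left, z up, the work surface at z = 0. Lengths are in mm, angles in rad, forces in N, time in s.
With the tool pointing down it reaches from about 350 to 975 mm from the base axis. Payload 7.1 kg.
Tool frame: the origin (TCP) lies at the very end of the fingers, on their centre line; the grasp point (between the pads) lies 19 mm behind it; z points along the fingers, y is the line along which they close (so a half turn about z gives the same grasp; the last joint's range is limited). The gripper opens to 88 mm and grips with 3 to 60 N. Pads are 20 mm wide; open, the fingers measure 115 mm over their backs; the gripper's body (75 mm by 178 mm) begins 61 mm behind the grasp point.
Start: joints at [-1.209, 0.423, 1.63, -0, 1.089, -0.019], TCP at [232.306, -580.206, 222.675] pointing down, gripper open.
Joint ranges: [-3, 3], [-0.9, 2.11], [0.09, 2.58], [-1.31, 4.45], [0.11, 2.69], [-2.54, 2.54]. Speed limits (rad/s): [2.39, 2.39, 3.01, 3.14, 3.14, 3.14].

## Interface

Orientations are given as a rotation vector (axis times angle).
In Python, from workcell import get_obs, get_image, job, models gives the robot as it stands.
- The arm moves only by the tool jog_arm, never from a script. Its argument "increments" is one flat list of numbers, 7 for each row, row after row: the turn, a rotation vector about the tool's x, y, z in degrees, then the shift along the tool's x, y, z in mm, then the opening in per cent of the stroke, from 0 (shut) to 100 (fully open). A call has 1 to 12 rows; each row shifts and turns the commanded pose from where the row before left it, along the tool's axes as they then stand; what a row does not reach is not made up. A row lasts 1/8 s, in which the tool goes at most 62.5 mm and 10.7 degrees, less where a joint would pass 70% of its speed; a pose out of reach is approached as far as the arm can. A call is refused whole if a number of a shift passes 62.5 or a number of a turn 10.7, either way. A call with a gripper value outside its range is refused whole. The fingers move at their own pace and stop on an object; the grip force is fixed at half the most. Time passes only in rows, so rows that do not move let the fingers close. It gives the time, the measured TCP pose, the force, the opening and the grip force at its end, in the units of the state.
- get_obs(): the state, without advancing time (a new reading comes with each control period).
- get_image(name): name is "scene" or "top" or "wrist"; returns a dict with "pixels" (384x512x3 uint8, blue, green, red), "depth" (384x512 float32, mm along the optical axis (not along the pixel's ray), 0 where there is no reading), "fx", "fy", "cx", "cy" (pixels), "cam_to_world" (4x4, takes a point from camera to world coordinates); the wrist camera has in their place "tool_from_camera" (4x4, takes a point from camera to tool coordinates, whose origin is the TCP and whose axes are the flange's). Camera axes: x right, y up, looking along -z (the intrinsics and any distortion apply to the point x, -y, -z); pixel columns grow to the right and rows downward; lengths in mm; the calibration is good to about 2 mm. A picture is of the moment at which its call begins: read the wrist's pose just before it.
- job.close_job(): hands the job in; it is judged then, once.
Trained networks look in the newest picture that a camera, given by its name, has taken for a name from the list of things; names that differ only in an ending like _2 or _b are one class to them, and where a whole thing is asked for, a point or a joint stands for the part that bears it (a point fixed in the world has none). Each returns a list of dicts, best first, with "p" (0 to 1); they miss things now and then, are a little off and sometimes report something else, mostly with a low value. They report only what shows in the picture. A call takes as long as a camera call.
- models.look_for(target, camera): "centre" ([x, y, z] in mm, in world coordinates, good to about 4 mm: the middle of the surface that is visible of it).
- models.regions_of(target, camera): "region" (384x512 bool, what is visible of it).
The state is a dict: "t": time; "qpos": joint angles; "qvel": joint speeds; "joint_torque": joint torques, N m; "ee_pos": TCP position; "orientation": TCP orientation; "ft_force": force on the tool from outside, world axes, zero at the start; "moment": the same for the moment, N m; "width": finger opening in mm; "grasp_force": force on a finger pad.
Only numpy, scipy, OpenCV 4.12 (cv2) and the standard library are available. Lean on these libraries where they do the work, as an engineer would, in place of code of your own. Each camera call takes 0.05 s, during which the arm holds its last target. There are 200 camera calls.

## Working session

There is one attempt and no reset: what is moved stays moved. The work goes in short steps, Python scripts to look and compute and a tool call to move; the robot and the scene stay as the last step left them, time stands still between calls to the robot, and variables do not carry over. Pictures are saved under pics/ and viewed, at most 10 in all, crops included, and the job is handed in when it is done.

Besides the shell and the picture viewer there is one more tool, called after "Call:" by a JSON object that holds its "api" and its "payload", one argument or row to a line. jog_arm: Moves the arm, as the interface text tells. Its arguments: {"type":"object","properties":{"increments":{"type":"array"}},"required":["increments"]}

```bash
mkdir -p pics; ls; python3 - <<'E'
from workcell import get_obs,get_image,models
import cv2,numpy as np
o=get_obs();print(o)
ims=[]
for c in ["scene","top"]:
    im=get_image(c);ims.append(im["pixels"]);np.savez(f"{c}.npz",**im)
    for t in ["station","post_left","post_right","shelf_edge","knob_top","shaker","bin","boat","disher","support_left"]:
        r=models.look_for(t,c);print(c,t,[(np.round(d["centre"]).tolist(),round(d["p"],2)) for d in r[:3]])
cv2.imwrite("pics/a.png",cv2.resize(ims[0],(800,600)));cv2.imwrite("pics/b.png",cv2.resize(ims[1],(800,600)))
E
```

```text
pics
{'t': 0.0, 'qpos': array([-1.20898769e+00,  4.23888623e-01,  1.63070433e+00,  3.70546112e-07,
        1.08858491e+00, -1.89592219e-02]), 'qvel': array([-4.20689430e-04, -1.91877162e-03,  2.74053939e-04,  5.15653156e-05,
       -3.27392753e-04,  4.90482576e-04]), 'joint_torque': array([-1.45229329e-03, -5.44637990e+01, -2.73668557e+01,  6.42918237e-02,
        2.27236538e-02, -1.15460157e-04]), 'ee_pos': array([ 232.11747919, -579.68691046,  221.86623271]), 'orientation': array([-3.08329548e+00, -5.94206259e-01,  4.24050076e-04]), 'ft_force': array([ 0.01650815, -0.1195583 , -0.14384796]), 'moment': array([ 0.02754403,  0.00477946, -0.04272904]), 'grasp_force': 0.0, 'width': 87.76823824002969}
scene station [([737.0, 136.0, 157.0], 0.87)]
scene post_left [([577.0, 149.0, 82.0], 0.58)]
scene post_right [([588.0, -31.0, 86.0], 0.66)]
scene shelf_edge [([672.0, 80.0, 190.0], 0.86)]
scene knob_top [([687.0, 71.0, 164.0], 0.64)]
scene shaker [([556.0, 290.0, 123.0], 0.97), ([586.0, -27.0, 87.0], 0.46)]
scene bin [([594.0, -131.0, 77.0], 0.69)]
scene boat [([554.0, 20.0, 11.0], 0.96), 
[... 156 characters left out ...]
575.0, 149.0, 79.0], 0.76), ([589.0, -30.0, 87.0], 0.7), ([736.0, 138.0, 153.0], 0.27)]
top station [([714.0, 66.0, 157.0], 0.85), ([655.0, 64.0, 174.0], 0.42)]
top post_left [([575.0, 145.0, 86.0], 0.52)]
top post_right [([589.0, -30.0, 82.0], 0.52)]
top shelf_edge [([658.0, 59.0, 175.0], 0.82), ([699.0, 65.0, 159.0], 0.66)]
top knob_top [([658.0, 64.0, 177.0], 0.47)]
top shaker [([563.0, 51.0, 11.0], 0.75), ([548.0, 258.0, 161.0], 0.58)]
top bin [([585.0, -151.0, 76.0], 0.95), ([547.0, 259.0, 159.0], 0.66)]
top boat [([562.0, 49.0, 9.0], 0.72), ([706.0, 65.0, 158.0], 0.69), ([571.0, 143.0, 83.0], 0.5)]
top disher [([413.0, 24.0, 18.0], 0.95)]
top support_left [([582.0, 143.0, 90.0], 0.58)]
```

View pics/a.png

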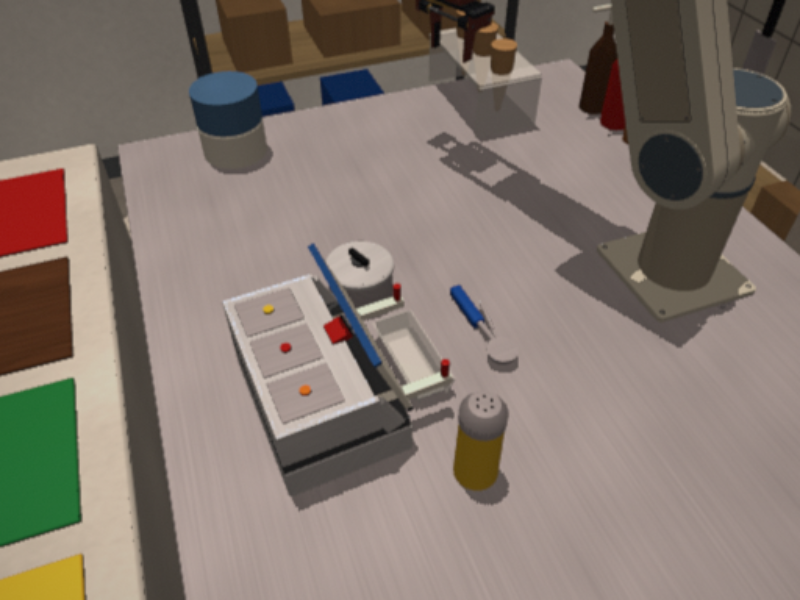

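View pics/b.png

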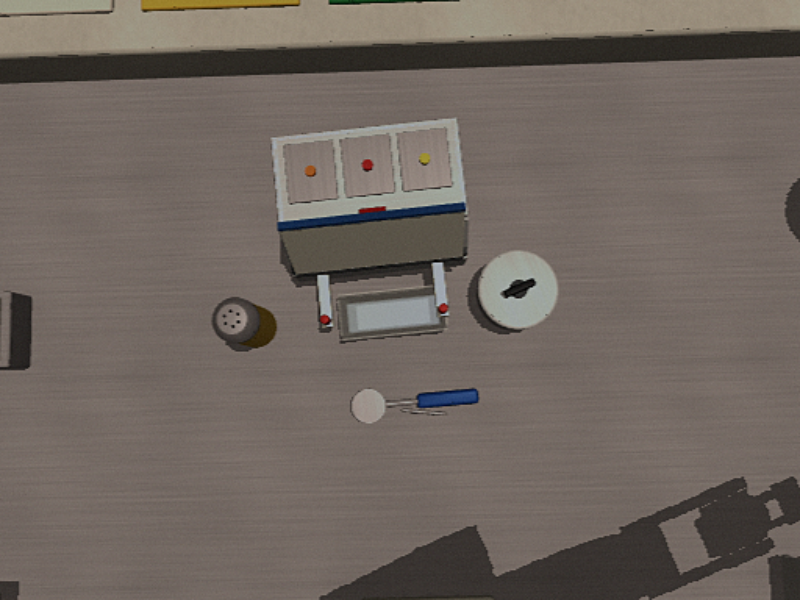

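The scene view shows the shelf closed with its blue edge (310,245)–(378,362), and posts at (397,292) and (445,368). In the top view the posts are at (325,320) and (443,309), the shaker is on the left (237,320), the bin on the right (518,290), and the disher in front. Next I fit the poses from depth.

```bash
cat > h.py <<'E'
import numpy as np,cv2
def cloud(im):
    d=np.asarray(im["depth"],float);v,u=np.indices(d.shape)
    P=np.stack([(u-im["cx"])/im["fx"]*d,-(v-im["cy"])/im["fy"]*d,-d],-1)
    M=np.asarray(im["cam_to_world"]);return P@M[:3,:3].T+M[:3,3],d>0
E
python3 - <<'E'
from h import *
for c in ["top","scene"]:
    im=dict(np.load(c+".npz"));P,ok=cloud(im);hsv=cv2.cvtColor(im["pixels"],cv2.COLOR_BGR2HSV).astype(int)
    H,S,V=hsv[...,0],hsv[...,1],hsv[...,2]
    reg=ok&(P[...,0]>480)&(P[...,0]<950)&(abs(P[...,1]-60)<260)
    m=reg&(abs(P[...,2]-155)<7)&(P[...,0]>640)&(abs(P[...,1]-60)<180)
    n,l,st,_=cv2.connectedComponentsWithStats(m.astype(np.uint8));k=1+np.argmax(st[1:,4]);q=P[l==k]
    r=cv2.minAreaRect(q[:,:2].astype(np.float32));print(c,"plate z",np.median(q[:,2]),r,np.round(cv2.boxPoints(r)).tolist())
    b=reg&(H>100)&(H<130)&(S>120)&(P[...,2]>140);q=P[b]
    print("blue",len(q),q.mean(0).round(1),np.percentile(q,[2,98],axis=0).round(1).tolist())
    qq=q[:,:2]-q[:,:2].mean(0);print("dir",np.linalg.svd(qq,full_matrices=False)[2][0])
    red=reg&((H<8)|(H>172))&(S>150)
    n,l,st,ce=cv2.connectedComponentsWithStats(red.astype(np.uint8),connectivity=8)
    for i in range(1,n):
        if st[i,4]>8:
            q=P[l==i];print("red",st[i,4],q.mean(0).round(1),"max/min",np.percentile(q,[3,97],axis=0).round(1).tolist(), q[q[:,2]>q[:,2].max()-5].mean(0).round(1))
    y=reg&(P[...,2]>20)&(P[...,0]<640)
    n,l,st,ce=cv2.connectedComponentsWithStats(y.astype(np.uint8))
    for i in range(1,n):
        if st[i,4]>60:
            q=P[l==i];print("obj",st[i,4],np.percentile(q,[1,99],axis=0).round().tolist())
E
```

```text
top plate z 156.19726332121058 ((757.2763671875, 68.5303955078125), (150.8433074951172, 280.21673583984375), 4.431295394897461) [[671.0, 202.0], [693.0, -77.0], [843.0, -65.0], [822.0, 214.0]]
blue 665 [679.   62.  222.2] [[665.8, -61.4, 217.7], [691.9, 186.0, 226.4]]
dir [ 0.07663666 -0.99705909]
red 37 [770.5  68.5 161.7] max/min [[763.7, 63.5, 155.1], [778.0, 75.1, 165.3]] [770.   68.7 162.9]
red 42 [702.7  62.2 162.4] max/min [[699.8, 45.1, 156.7], [707.0, 80.7, 165.4]] [686.5  53.4 220.5]
red 28 [559.1 -37.4 114. ] max/min [[553.1, -42.6, 98.1], [566.1, -32.3, 119.7]] [558.5 -36.9 117.9]
red 30 [547.1 140.7 113.2] max/min [[541.8, 135.9, 95.9], [552.4, 146.9, 119.4]] [547.6 141.6 117.4]
obj 2243 [[524.0, -49.0, 21.0], [639.0, 191.0, 143.0]]
obj 1818 [[530.0, -198.0, 33.0], [638.0, -97.0, 98.0]]
obj 966 [[515.0, 236.0, 25.0], [578.0, 298.0, 177.0]]
scene plate z 156.07767565004582 ((747.1670532226562, 68.90431213378906), (163.0117950439453, 282.7273254394531), 4.440820693969727) [[655.0, 204.0], [677.0, -78.0], [839.0, -66.0], [817.0, 216.0]]
blue 391 [676.7  81.9 222.3] [[665.9, -56.7, 219.3], [688.2, 192.1, 225.6]]
dir [-0.07117076  0.99746415]
red 37 [559.2 -32.5 108.5] max/min [[554.4, -37.6, 95.8], [562.8, -27.3, 117.9]] [557.7 -35.8 117.3]
red 184 [688.3  67.1 164.7] max/min [[674.0, 46.5, 159.2], [702.3, 84.1, 171.6]] [679.2  64.9 179.9]
red 27 [768.7  70.2 162.8] max/min [[763.1, 62.5, 160.3], [774.0, 77.5, 164.9]] [768.6  70.6 163. ]
red 43 [547.7 146.2 109. ] max/min [[542.5, 138.4, 93.4], [551.7, 151.2, 118.1]] [546.7 144.  116.3]
obj 1587 [[530.0, -197.0, 25.0], [638.0, 117.0, 126.0]]
obj 1172 [[522.0, -42.0, 20.0], [639.0, 201.0, 139.0]]
obj 1649 [[519.0, 250.0, 23.0], [578.0, 303.0, 175.0]]
```

Call:
{"api": "jog_arm", "payload": {
  "increments": [0, 0, 8.7, 0, 0, -10, 0, 0, 0, 8.7, 0, 0, -10, 0, 0, 0, 0, 32, -42, 0, 0, 0, 0, 0, 32, -42, 0, 0, 0, 0, 0, 32, -42, 0, 0, 0, 0, 0, 32, -42, 0, 0, 0, 0, 0, 32, -42, 0, 0, 0, 0, 0, 32, -42, 0, 0, 0, 0, 0, 32, -42, 0, 0, 0, 0, 0, 32, -42, 0, 0, 0, 0, 0, 32, -42, 0, 0, 0, 0, 0, 32, -42, 0, 0]
}}

```text
t: 2.6
ee_pos: [519.9, -135.3, 242.9]
orientation: [3.139, 0.121, 0.001]
ft_force: [0.6, 0.1, -0.4]
width: 0.5
grasp_force: 0.0
```

```bash
cat >> h.py <<'E'
from scipy.spatial.transform import Rotation as Ro
PSI=np.radians(4.43);O=np.array([631.6,59.5,0])
A=np.array([[np.cos(PSI),-np.sin(PSI),0],[np.sin(PSI),np.cos(PSI),0],[0,0,1]])
def st(p): return (np.asarray(p)-O)@A
def stat():
    from workcell import get_obs
    o=get_obs();R=Ro.from_rotvec(o["orientation"]);
    x,z=R.as_matrix()[:,0],R.as_matrix()[:,2]
    print("t",round(o["t"],2),"st",st(o["ee_pos"]).round(1),"yaw",np.degrees(np.arctan2(x[1],x[0])).round(2),"z",z.round(3),"F",(o["ft_force"]@A).round(1),"M",o["moment"].round(2),"w",round(o["width"],1),"g",round(o["grasp_force"],1),"q",o["qpos"].round(2))
    return o
E
python3 -c "
from h import *;stat()"
```

```text
t 2.6 st [-126.4 -185.6  242.9] yaw 4.42 z [ 0.001 -0.    -1.   ] F [ 0.7  0.  -0.4] M [ 0.02 -0.01 -0.02] w 0.5 g 0.0 q [-0.28  0.27  1.81 -0.    1.06  1.22]
```

Call:
{"api": "jog_arm", "payload": {
  "increments": [0, 0, 0, 36, -48, 0, 0, 0, 0, 0, 36, -48, 0, 0, 0, 0, 0, 0, 0, 40, 0, 0, 0, 0, 0, 0, 40, 0, 0, 0, 0, 0, 0, 35, 0, 0, 0, 0, 0, 0, 30, 0, 0, 0, 0, 0, 0, 0, 0]
}}

```text
t: 3.48
ee_pos: [581.6, -35.4, 95.7]
orientation: [-3.139, -0.121, 0.007]
ft_force: [-0.4, 0.0, 0.5]
width: 0.7
grasp_force: 0.0
```

```bash
python3 - <<'E'
from h import *
from workcell import get_image
stat()
a=get_image("scene")["pixels"][150:300,130:370]
cv2.imwrite("pics/c.png",cv2.resize(a,None,fx=3,fy=3))
E
```

```text
t 3.48 st [-57.1 -90.8  95.7] yaw 4.42 z [-0.005  0.    -1.   ] F [-0.4  0.1  0.5] M [-0.    0.06 -0.06] w 0.7 g 0.0 q [-0.08  0.54  1.8   0.    0.81  1.41]
```

View pics/c.png

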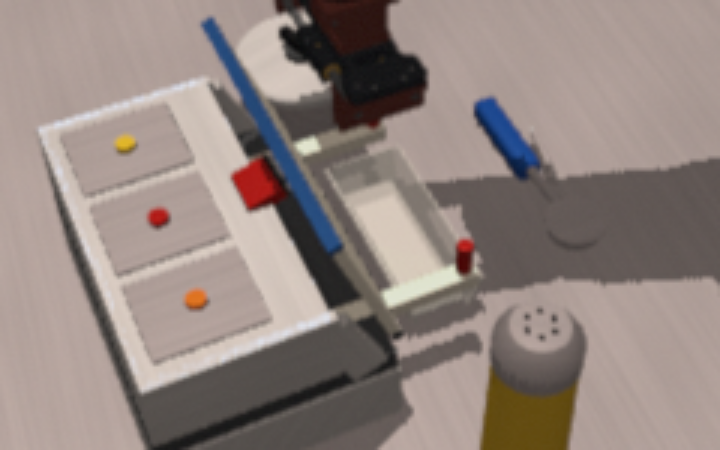

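The closed fingers are right behind the right post (375,122 in the crop). Now I pull.

Call:
{"api": "jog_arm", "payload": {
  "increments": [0, 0, 0, -12, 0, 0, 0, 0, 0, 0, -16, 0, 0, 0, 0, 0, 0, -16, 0, 0, 0, 0, 0, 0, -16, 0, 0, 0, 0, 0, 0, -16, 0, 0, 0, 0, 0, 0, -12, 0, 0, 0, 0, 0, 0, -4, 0, 0, 0, 0, 0, 0, 0, 0, 0, 0]
}}

```text
t: 4.53
ee_pos: [490.7, -42.6, 97.3]
orientation: [-3.139, -0.121, 0.003]
ft_force: [0.5, -0.0, 0.9]
width: 0.5
grasp_force: 0.0
```

```bash
cat >> h.py <<'E'
def posts():
    from workcell import get_image
    for c in ["top","scene"]:
        im=get_image(c);P,ok=cloud(im);h=cv2.cvtColor(im["pixels"],cv2.COLOR_BGR2HSV).astype(int)
        Q=st(P);red=ok&((h[...,0]<8)|(h[...,0]>172))&(h[...,1]>150)&(Q[...,0]<0)&(Q[...,0]>-200)&(abs(Q[...,1])<125)&(Q[...,2]>90)
        n,l,s,_=cv2.connectedComponentsWithStats(red.astype(np.uint8))
        for i in range(1,n):
            if s[i,4]>5:
                q=Q[l==i];print(c,s[i,4],"mean",q.mean(0).round(1),"top",q[q[:,2]>q[:,2].max()-5].mean(0).round(1))
        b=ok&(h[...,0]>100)&(h[...,0]<130)&(h[...,1]>120)&(Q[...,2]>60)&(Q[...,0]>-200)&(abs(Q[...,1])<140)
        print("blue",Q[b].mean(0).round(1))
E
python3 -c "
from h import *;stat();posts()"
```

```text
t 4.53 st [-148.4  -90.9   97.3] yaw 4.41 z [-0.002  0.    -1.   ] F [ 0.5 -0.1  0.9] M [ 0.03 -0.01  0.02] w 0.5 g 0.0 q [-0.11  0.43  2.   -0.    0.72  1.38]
top 29 mean [-78.   87.7 113.7] top [-77.5  88.4 117.1]
blue [ 44.6  -1.3 222.9]
scene 288 mean [-140.3  -56.6  250.4] top [-142.1  -56.   269.8]
scene 133 mean [-140.9  -40.4  163.1] top [-135.3   -3.2  205.5]
scene 45 mean [-77.4  93.  109.9] top [-78.8  91.  117.3]
blue [ 45.5  17.2 219.6]
```

Call:
{"api": "jog_arm", "payload": {
  "increments": [0, 0, 0, -2, 0, 0, 0, 0, 0, 0, -2, 0, 0, 0]
}}

```text
t: 4.88
ee_pos: [488.1, -42.9, 97.6]
orientation: [-3.139, -0.121, -0.001]
ft_force: [2.5, 0.3, -1.3]
width: 0.4
grasp_force: 1.3
```

```bash
python3 -c "
from h import *;stat()"
```

```text
t 4.88 st [-151.   -91.    97.6] yaw 4.42 z [ 0.001  0.    -1.   ] F [ 2.5  0.1 -1.3] M [ 0.14 -0.4  -0.03] w 0.4 g 1.3 q [-0.11  0.43  2.01  0.    0.71  1.38]
```

Call:
{"api": "jog_arm", "payload": {
  "increments": [0, 0, 0, -2, 0, 0, 0, 0, 0, 0, 0, 0, 0, 0]
}}

```text
t: 5.12
ee_pos: [486.1, -43.1, 97.7]
orientation: [3.139, 0.121, 0.001]
ft_force: [3.7, 1.1, -2.4]
width: 0.6
grasp_force: 2.0
```

```bash
python3 -c "
from h import *;stat()"
```

```text
t 5.12 st [-153.   -91.1   97.7] yaw 4.42 z [ 0.001 -0.    -1.   ] F [ 3.8  0.8 -2.4] M [ 0.09 -0.7  -0.  ] w 0.6 g 2.0 q [-0.11  0.42  2.01  0.    0.71  1.38]
```

Call:
{"api": "jog_arm", "payload": {
  "increments": [0, 0, 0, -1.5, 0, 0, 0, 0, 0, 0, 8, 0, 0, 0, 0, 0, 0, 0, 0, -30, 0, 0, 0, 0, 0, 0, -30, 0, 0, 0, 0, 23, -45, 0, 0, 0, 0, 0, 23, -45, 0, 0, 0, 0, 0, 23, -45, 0, 0, 0, 0, 0, 22, -46, 0, 0, 0, 0, 0, 0, 0, 0, 0, 0, 0, 0, 0, 0, 0, 0, 0]
}}

```text
invalid input
```

```bash
python3 -c "
from h import *;stat();posts()"
```

```text
t 5.12 st [-153.   -91.1   97.7] yaw 4.42 z [ 0.001 -0.    -1.   ] F [ 3.8  0.8 -2.4] M [ 0.09 -0.7  -0.  ] w 0.6 g 2.0 q [-0.11  0.42  2.01  0.    0.71  1.38]
top 29 mean [-78.   87.6 113.9] top [-77.4  88.9 117. ]
blue [ 45.4  -1.3 222.2]
scene 284 mean [-145.9  -56.1  251.2] top [-158.1  -57.2  272.7]
scene 85 mean [-142.9  -66.6  139.7] top [-122.1   -5.9  205.6]
scene 53 mean [-151.7   -7.   195.7] top [-145.9   -2.7  206.5]
scene 45 mean [-77.4  93.1 109.9] top [-78.5  92.1 117.7]
blue [ 46.   17.4 219.5]
```

Call:
{"api": "jog_arm", "payload": {
  "increments": [0, 0, 0, -1.5, 0, 0, 0, 0, 0, 0, 8, 0, 0, 0, 0, 0, 0, 0, 0, -30, 0, 0, 0, 0, 0, 0, -30, 0, 0, 0, 0, 23, -45, 0, 0, 0, 0, 0, 23, -45, 0, 0, 0, 0, 0, 23, -45, 0, 0, 0, 0, 0, 22, -46, 0, 0, 0, 0, 0, 0, 0, 0, 0]
}}

```text
t: 6.35
ee_pos: [569.3, 147.5, 157.5]
orientation: [3.139, 0.127, -0.001]
ft_force: [0.5, -1.1, 0.6]
width: 0.1
grasp_force: 0.0
```

```bash
python3 -c "
from h import *;stat();posts()"
```

```text
t 6.35 st [-55.3  92.5 157.5] yaw 4.63 z [-0.001 -0.    -1.   ] F [ 0.4 -1.2  0.6] M [-0.03  0.02 -0.03] w 0.1 g 0.0 q [0.23 0.45 1.76 0.   0.93 1.72]
top 7 mean [-86.2 121.1 325.5] top [-86.1 121.7 326.3]
top 26 mean [-170.2  -90.5  116. ] top [-168.3  -88.6  119.7]
blue [ 40.1 -17.3 233.6]
scene 13 mean [-81.4 122.1 327.2] top [-82.8 121.7 327.9]
scene 81 mean [-32.9 109.3 303.2] top [-29.8 119.3 327.3]
scene 55 mean [-49.6  98.3 182.7] top [-46.5  95.9 201.1]
scene 41 mean [-76.7  94.1 108.1] top [-77.3  92.9 117.4]
blue [ 43.   20.9 221.9]
```

Right support is out (post at −169). Next, the left one.

Call:
{"api": "jog_arm", "payload": {
  "increments": [0, 0, 0, 0, 0, 30, 0, 0, 0, 0, 0, 0, 30, 0, 0, 0, 0, -8, 2, 0, 0, 0, 0, 0, -14, 0, 0, 0, 0, 0, 0, -16, 0, 0, 0, 0, 0, 0, -16, 0, 0, 0, 0, 0, 0, -16, 0, 0, 0, 0, 0, 0, -14, 0, 0, 0, 0, 0, 0, -8, 0, 0, 0, 0, 0, 0, -3, 0, 0, 0, 0, 0, 0, -2, 0, 0, 0, 0, 0, 0, 0, 0, 0, 0]
}}

```text
t: 7.95
ee_pos: [472.6, 135.5, 97.6]
orientation: [-3.139, -0.121, -0.0]
ft_force: [2.0, 0.7, 0.7]
width: 0.7
grasp_force: 1.1
```

```bash
python3 -c "
from h import *;stat()"
```

```text
t 7.95 st [-152.7   88.1   97.6] yaw 4.42 z [-0.  0. -1.] F [2.  0.6 0.7] M [ 0.25 -0.32 -0.03] w 0.7 g 1.1 q [0.26 0.43 2.   0.   0.71 1.75]
```

Call:
{"api": "jog_arm", "payload": {
  "increments": [0, 0, 0, -2, 0, 0, 0, 0, 0, 0, 0, 0, 0, 0, 0, 0, 0, 8, 0, 0, 0, 0, 0, 0, 0, 0, -57, 0, 0, 0, 0, 0, 0, -57, 0, 0, 0, 0, 0, 0, -57, 0, 0, 0, 0, 56, 30, 0, 0, 0, 0, 0, 56, 0, 0, 0, 0, 0, 0, 57, 0, 0, 0, 0, 0, 0, 57, 0, 0, 0, 0, 0, 0, 0, 0, 0, 0]
}}

```text
t: 9.32
ee_pos: [706.9, 123.5, 266.0]
orientation: [3.139, 0.12, -0.005]
ft_force: [0.7, -0.8, -1.1]
width: 0.7
grasp_force: 0.0
```

```bash
python3 -c "
from h import *;stat();posts()"
```

```text
t 9.32 st [ 80.1  58.  266. ] yaw 4.38 z [-0.003 -0.001 -1.   ] F [ 0.6 -0.9 -1.1] M [-0.01 -0.01  0.02] w 0.7 g 0.0 q [ 0.16  0.52  1.36 -0.    1.26  1.65]
top 26 mean [-170.2  -90.5  116. ] top [-169.6  -90.6  117.2]
blue [ 46.5 -44.5 259.7]
scene 34 mean [-170.4  -86.5  108.2] top [-171.8  -88.3  115.8]
scene 38 mean [-169.4   93.6  108. ] top [-170.2   92.2  117.1]
blue [ 47.2  82.5 223.4]
```

Call:
{"api": "jog_arm", "payload": {
  "increments": [0, 0, 0, 0, 0, 40, 0, 0, 0, 0, 0, 0, 30, 0, 0, 0, 0, -10, 0, 0, 0, 0, 0, 0, -10, 0, 0, 0, 0, 0, 0, -9, 0, 0, 0, 0, 0, 0, -9, 0, 0, 0, 0, 0, 0, -9, 0, 0, 0, 0, 0, 0, -9, 0, 0, 0, 0, 0, 0, -9, 0, 0, 0, 0, 0, 0, 0, 0, 0, 0]
}}

```text
t: 10.68
ee_pos: [638.9, 118.7, 198.5]
orientation: [3.139, 0.121, -0.003]
ft_force: [0.4, 0.7, 0.9]
width: 0.5
grasp_force: 0.4
```

```bash
python3 -c "
from h import *;stat();posts()
f=np.radians(np.arange(0,91,6));r=106
p=np.c_[-r*np.sin(f)+5*np.cos(f)+10,90+r*np.cos(f)+5*np.sin(f)]
print(p.round(1).tolist());print(np.diff(p,axis=0).round(1).tolist())"
```

```text
t 10.68 st [ 11.8  58.5 198.5] yaw 4.43 z [-0.002 -0.    -1.   ] F [0.5 0.7 0.9] M [ 0.03 -0.13 -0.05] w 0.5 g 0.4 q [0.17 0.49 1.59 0.   1.07 1.66]
top 33 mean [-14.4  90.2 368. ] top [-14.5  90.7 368.7]
top 9 mean [-19.9 -21.  302. ] top [-19.8 -23.3 315.2]
top 26 mean [-170.2  -90.5  116.8] top [-170.5  -90.8  119.2]
blue [ -7.  -41.  241.4]
scene 58 mean [ -7.9  96.3 365.1] top [-10.   94.4 368.6]
scene 34 mean [-170.3  -86.2  108.5] top [-171.8  -89.   116.6]
scene 13 mean [ -3.3  99.9 330.6] top [ -2.9 100.1 334.6]
scene 38 mean [-169.4   93.6  108.1] top [-170.7   91.8  116.6]
blue [ -5.7 116.7 231.3]
[[15.0, 196.0], [3.9, 195.9], [-7.1, 194.7], [-18.0, 192.4], [-28.5, 188.9], [-38.7, 184.3], [-48.3, 178.7], [-57.2, 172.1], [-65.4, 164.6], [-72.8, 156.4], [-79.3, 147.3], [-84.8, 137.7], [-89.3, 127.5], [-92.6, 116.9], [-94.9, 106.1], [-96.0, 95.0]]
[[-11.1, -0.1], [-11.0, -1.2], [-10.9, -2.4], [-10.5, -3.5], [-10.1, -4.6], [-9.6, -5.6], [-9.0, -6.6], [-8.2, -7.5], [-7.4, -8.3], [-6.5, -9.0], [-5.5, -9.6], [-4.5, -10.2], [-3.4, -10.6], [-2.3, -10.9], [-1.1, -11.1]]
```

Call:
{"api": "jog_arm", "payload": {
  "increments": [0, 0, 0, -8, 0, 2, 0, 0, 0, 0, -11, 0, 2, 0, 0, 0, 0, -11, 0, 2.5, 0, 0, 0, 0, -10.5, 0, 3.5, 0, 0, 0, 0, -10, 0, 4.5, 0, 0, 0, 0, -9.5, 0, 5.5, 0, 0, 0, 0, -9, 0, 6.5, 0, 0, 0, 0, -8, 0, 7.5, 0, 0, 0, 0, -7.5, 0, 8.5, 0, 0, 0, 0, -6.5, 0, 9, 0]
}}

```text
t: 12.02
ee_pos: [548.7, 111.7, 146.3]
orientation: [3.139, 0.121, -0.001]
ft_force: [-0.5, -0.4, 1.3]
width: 0.7
grasp_force: 0.6
```

```bash
python3 -c "
from h import *;stat();posts()"
```

```text
t 12.03 st [-78.6  58.4 146.3] yaw 4.42 z [-0.001 -0.    -1.   ] F [-0.5 -0.4  1.3] M [ 0.05 -0.03  0.06] w 0.7 g 0.6 q [0.18 0.43 1.83 0.   0.88 1.67]
top 25 mean [-170.   -90.7  116.3] top [-169.6  -90.9  116.6]
blue [-118.7   -3.7  166.9]
scene 351 mean [-72.9  93.4 299.4] top [-76.8  88.1 322.2]
scene 8 mean [-51.2 -13.2 242.2] top [-51.1 -12.6 248.9]
scene 120 mean [-60.    8.7 164.8] top [-56.8   3.3 173.1]
scene 63 mean [-73.5  65.8 172. ] top [-70.2  66.2 191.9]
scene 37 mean [-169.2   93.7  108.4] top [-170.4   91.9  116.5]
blue [-121.8  112.5  160.5]
```

Call:
{"api": "jog_arm", "payload": {
  "increments": [0, 0, 0, -5.5, 0, 9.5, 0, 0, 0, 0, -4.5, 0, 10, 0, 0, 0, 0, -3.5, 0, 10, 0, 0, 0, 0, -2, 0, 9, 0, 0, 0, 0, -1, 0, 7, 0, 0, 0, 0, -1, 0, 5, 0, 0, 0, 0, 0, 0, 2, 0, 0, 0, 0, 0, 0, 0, 0]
}}

```text
t: 13.12
ee_pos: [531.8, 110.4, 95.3]
orientation: [3.139, 0.121, -0.001]
ft_force: [-3.2, -0.5, 8.6]
width: 0.5
grasp_force: 4.2
```

```bash
python3 -c "
from h import *;stat();posts()"
```

```text
t 13.12 st [-95.6  58.4  95.3] yaw 4.42 z [-0.001 -0.    -1.   ] F [-3.2 -0.2  8.6] M [-0.11  0.66  0.  ] w 0.5 g 4.2 q [0.18 0.49 1.89 0.   0.76 1.68]
top 25 mean [-170.3  -90.4  116. ] top [-171.4  -89.7  118.7]
blue [-137.   -55.2  118. ]
scene 6 mean [-65.9 -13.2 195.2] top [-66.2 -13.8 199.5]
scene 326 mean [-88.3  93.3 249.2] top [-106.    94.4  271.9]
scene 97 mean [-80.1  12.7 130. ] top [-63.8  34.5 191.5]
scene 55 mean [-89.3  65.5 120.4] top [-86.   66.1 140. ]
scene 37 mean [-169.4   93.7  107.7] top [-170.5   92.4  116.4]
blue [-134.   114.   131.9]
```

Call:
{"api": "jog_arm", "payload": {
  "increments": [0, 0, 0, 0, 0, 1.5, 0, 0, 0, 0, 0, 0, 0, 0, 0, 0, 0, 0, 0, -50, 0, 0, 0, 0, 0, 0, -60, 0, 0, 0, 0, -60, -10, -30, 0, 0, 0, 0, -60, 0, 0, 0, 0, 0, 0, -50, 0, 0, 0, 0, 0, 0, 0, 0, 0, 50]
}}

```text
t: 14.22
ee_pos: [363.3, 106.4, 230.7]
orientation: [3.139, 0.122, -0.002]
ft_force: [0.1, 0.8, 0.2]
width: 7.3
grasp_force: 0.0
```

```bash
python3 - <<'E'
from h import *
from workcell import get_image
stat();posts()
ims=[]
for c in ["top","scene"]:
    im=get_image(c);ims.append(im["pixels"]);P,ok=cloud(im);Q=st(P)
    m=ok&(Q[...,0]<-10)&(Q[...,0]>-138)&(abs(Q[...,1])<128)
    s=m&(abs(Q[...,1])>35)&(Q[...,2]>60)&(Q[...,2]<125);q=Q[s]
    co=np.linalg.lstsq(np.c_[q[:,:2],np.ones(len(q))],q[:,2],rcond=None)[0];print("shelf plane",co.round(4),"z85",co@[-85,0,1])
    k=m&(abs(Q[...,1])<35)&(Q[...,2]>125)&(Q[...,2]<150);q=Q[k]
    if len(q)>5: print("knob",len(q),q.mean(0).round(1),cv2.minAreaRect(q[:,:2].astype(np.float32)))
cv2.imwrite("pics/d.png",np.hstack([cv2.resize(ims[0][80:290,130:370],(400,350)),cv2.resize(ims[1][140:290,140:340],(400,300))[:300] if 0 else cv2.resize(ims[1][140:315,140:340],(400,350))]))
E
```

```text
t 14.22 st [-263.8   67.5  230.7] yaw 4.46 z [-0.001 -0.    -1.   ] F [0.1 0.8 0.2] M [ 0.02 -0.   -0.04] w 7.3 g 0.0 q [0.25 0.03 2.13 0.   0.98 1.75]
top 122 mean [-85.9  -2.  132.7] top [-84.9  -0.2 137.5]
top 25 mean [-170.   -90.7  116.5] top [-170.7  -90.3  118. ]
top 31 mean [-170.2   87.7  113. ] top [-169.4   87.4  117.8]
blue [-135.1   -1.3   94.9]
scene 33 mean [-170.3  -86.4  108.9] top [-171.8  -88.6  116.4]
scene 132 mean [-84.4   6.9 127.6] top [-86.2   2.5 136.9]
scene 38 mean [-169.4   94.   109.8] top [-170.8   92.8  117.6]
blue [-141.7   18.6   95.2]
shelf plane [-1.10000e-03 -0.00000e+00  9.43768e+01] z85 94.47195426544174
knob 106 [-85.4  -0.9 135.9] ((-85.03414916992188, -1.0917167663574219), (38.22903823852539, 14.293961524963379), 89.48747253417969)
shelf plane [-4.00000e-04  1.00000e-03  9.46277e+01] z85 94.66407806120077
knob 99 [-86.1   3.9 134.7] ((-87.2608871459961, 2.310436248779297), (13.964253425598145, 41.76486587524414), 0.7946542501449585)
```

View pics/d.png

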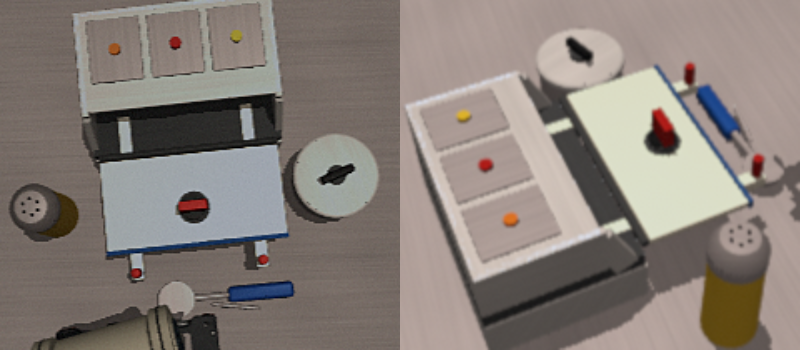

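The shelf is level with the knob bar along y at (−85.5, 0.5, 137). I rotate the gripper to straddle it.

Call:
{"api": "jog_arm", "payload": {
  "increments": [0, 0, -10, 0, 0, 0, 50, 0, 0, -10, 0, 0, 0, 50, 0, 0, -10, 0, 0, 0, 50, 0, 0, -10, 0, 0, 0, 50, 0, 0, -10, 0, 0, 0, 50, 0, 0, -10, 0, 0, 0, 50, 0, 0, -10, 0, 0, 0, 50, 0, 0, -10, 0, 0, 0, 50, 0, 0, -10, 0, 0, 0, 50, 0, 0, 0, -30, 60, 0, 50, 0, 0, 0, -30, 58, 0, 50, 0, 0, 0, 0, 58, 0, 50]
}}

```text
t: 15.92
ee_pos: [543.0, 61.6, 230.3]
orientation: [2.137, 2.302, -0.0]
ft_force: [-0.6, 0.0, 0.8]
width: 43.8
grasp_force: 0.0
```

```bash
python3 -c "
from h import *;stat()"
```

```text
t 15.93 st [-88.2   8.9 230.3] yaw 94.27 z [ 0. -0. -1.] F [-0.6  0.1  0.8] M [ 0.01 -0.06  0.03] w 43.8 g 0.0 q [ 0.09  0.3   1.8  -0.    1.04  0.02]
```

Call:
{"api": "jog_arm", "payload": {
  "increments": [0, 0, 0, -8.5, 2.5, 40, 50, 0, 0, 0, 0, 0, 40, 50, 0, 0, 0, 0, 0, 25, 50, 0, 0, 0, 0, 0, 10, 50, 0, 0, 0, 0, 0, 0, 50, 0, 0, 0, 0, 0, 0, 0, 0, 0, 0, 0, 0, 0, 0, 0, 0, 0, 0, 0, 0, 0, 0, 0, 0, 0, 0, 0, 0]
}}

```text
t: 17.05
ee_pos: [545.5, 55.4, 116.8]
orientation: [2.132, 2.303, 0.007]
ft_force: [5.6, 0.0, -1.7]
width: 13.9
grasp_force: 30.0
```

```bash
python3 -c "
from h import *;stat()"
```

```text
t 17.05 st [-86.2   2.5 116.8] yaw 94.42 z [ 0.006  0.    -1.   ] F [ 5.6 -0.4 -1.7] M [ 0.06 -1.01  0.01] w 13.9 g 30.0 q [0.08 0.46 1.87 0.   0.8  0.  ]
```

Call:
{"api": "jog_arm", "payload": {
  "increments": [0, 0, 0, -1.5, 1, 0, 0, 0, 0, 0, 0, 0, 3, 0, 0, 0, 0, 0, 0, 3, 0, 0, 0, 0, 0, 0, 2, 0, 0, 0, 0, 0, 0, 0, 0]
}}

```text
t: 17.68
ee_pos: [545.8, 55.1, 109.6]
orientation: [2.134, 2.304, 0.006]
ft_force: [-0.5, 7.5, 9.2]
width: 13.6
grasp_force: 30.0
```

```bash
python3 -c "
from h import *;stat()"
```

```text
t 17.68 st [-85.9   2.3 109.6] yaw 94.4 z [ 0.004  0.002 -1.   ] F [0.  7.5 9.2] M [1.27 0.06 0.03] w 13.6 g 30.0 q [ 0.08  0.47  1.88  0.    0.79 -0.  ]
```

Call:
{"api": "jog_arm", "payload": {
  "increments": [0, 0, 0, 1.3, 0, 0.5, 0, 0, 0, 10, 0, 0, 0, 0, 0, 0, 10, 0, 0, 0, 0, 0, 0, 10, 0, 0, 0, 0, 0, 0, 10, 0, 0, 0, 0]
}}

```text
t: 18.3
ee_pos: [547.9, 54.8, 109.8]
orientation: [2.794, 1.427, 0.012]
ft_force: [5.0, -3.3, 8.2]
width: 14.0
grasp_force: 30.0
```

```bash
python3 -c "
from h import *;stat()"
```

```text
t 18.3 st [-83.8   1.8 109.8] yaw 54.13 z [ 0.009 -0.    -1.   ] F [ 4.7 -3.6  8.2] M [-0.74 -1.    0.01] w 14.0 g 30.0 q [ 0.08  0.47  1.87 -0.    0.79  0.71]
```

Call:
{"api": "jog_arm", "payload": {
  "increments": [0, 0, 10, 0, 0, 0.5, 0, 0, 0, 10, 0, 0, 0, 0, 0, 0, 10, 0, 0, 0, 0, 0, 0, 8, 0, 0, 0, 0, 0, 0, 2, 0, 0, 0, 0, 0, 0, 0, 0, 0, 0, 0]
}}

```text
t: 19.05
ee_pos: [549.2, 53.1, 109.7]
orientation: [3.113, 0.395, 0.016]
ft_force: [8.3, -12.8, 7.9]
width: 13.8
grasp_force: 30.0
```

```bash
python3 -c "
from h import *;stat()"
```

```text
t 19.05 st [-82.7   0.  109.7] yaw 14.47 z [ 0.011 -0.003 -1.   ] F [  7.3 -13.4   7.9] M [-2.33 -1.38 -0.03] w 13.8 g 30.0 q [ 0.08  0.47  1.87 -0.    0.79  1.4 ]
```

Call:
{"api": "jog_arm", "payload": {
  "increments": [0, 0, 0, 0, 0, -3, 0, 0, 0, 0, 0, 0, 0, 60, 0, 0, 0, 0, 0, 0, 60, 0, 0, 0, 0, 0, 0, 60, 0, 0, 0, 0, 0, 0, 60, 0, 0, 0, 0, 0, -30, 60, 0, 0, 0, 0, 0, -60, 60, 0, 0, 0, 0, 0, -60, 60, 0, 0, 0, -60, 0, 0, 60, 0, 0, 0, -60, 0, 0, 60, 0, 0, 0, -60, 0, 0, 60, 0, 0, 0, 0, 0, 0, 60]
}}

```text
t: 20.55
ee_pos: [365.7, 9.9, 259.3]
orientation: [-3.117, -0.393, 0.003]
ft_force: [0.6, 0.4, 0.6]
width: 52.4
grasp_force: 0.0
```

```bash
python3 - <<'E'
from h import *
from workcell import get_image
stat();posts()
ims=[]
for c in ["top","scene"]:
    im=get_image(c);ims.append(im["pixels"]);P,ok=cloud(im);Q=st(P)
    m=ok&(Q[...,0]<-10)&(Q[...,0]>-138)&(abs(Q[...,1])<128)
    s=m&(abs(Q[...,1])>35)&(Q[...,2]>60)&(Q[...,2]<125);q=Q[s]
    co=np.linalg.lstsq(np.c_[q[:,:2],np.ones(len(q))],q[:,2],rcond=None)[0];print("shelf plane",co.round(4))
    k=m&(abs(Q[...,1])<35)&(Q[...,2]>122)&(Q[...,2]<150);q=Q[k]
    if len(q)>5: print("knob",len(q),q.mean(0).round(1),np.percentile(q[:,2],90),cv2.minAreaRect(q[:,:2].astype(np.float32)))
cv2.imwrite("pics/e.png",np.hstack([cv2.resize(ims[0][80:290,130:370],(400,350)),cv2.resize(ims[1][140:315,140:340],(400,350))]))
E
```

```text
t 20.55 st [-269.   -29.   259.3] yaw 14.37 z [-0.002 -0.    -1.   ] F [0.6 0.4 0.6] M [ 0.03 -0.03  0.02] w 52.4 g 0.0 q [-0.01 -0.03  2.12 -0.    1.06  1.31]
top 111 mean [-86.1  -1.9 133.1] top [-86.2  -0.8 139.1]
top 26 mean [-170.2  -90.6  115.6] top [-169.4  -90.9  116.4]
top 31 mean [-170.    87.9  114. ] top [-169.6   88.2  117.6]
blue [-134.6   -1.    94.7]
scene 34 mean [-170.1  -85.9  108.9] top [-171.2  -88.   116.9]
scene 157 mean [-84.1   5.3 127. ] top [-85.    2.8 137.4]
scene 38 mean [-169.6   93.7  109.4] top [-170.8   92.5  117.4]
blue [-141.4   19.8   95.8]
shelf plane [2.00000e-04 4.00000e-04 9.44935e+01]
knob 104 [-85.6  -1.1 136.1] 138.93613321412744 ((-84.93484497070312, -0.8800954818725586), (39.4266357421875, 13.641584396362305), 9.98727035522461)
shelf plane [-1.10000e-03  2.00000e-04  9.45731e+01]
knob 122 [-86.6   3.3 133. ] 137.65191129727154 ((-87.87113189697266, 1.7866401672363281), (40.35033416748047, 17.469144821166992), 8.948108673095703)
```

View pics/e.png

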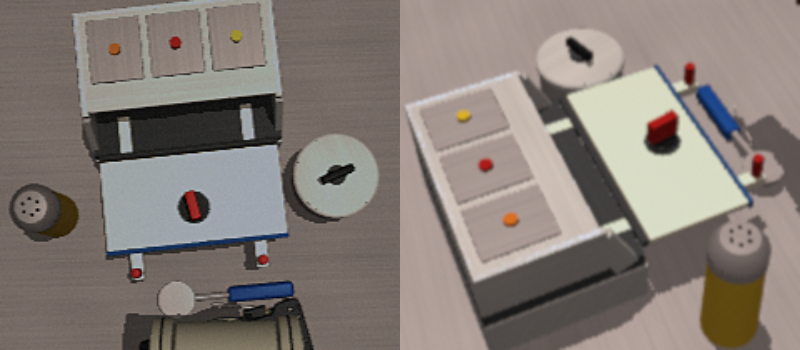

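The knob bar at (192,205) has turned about 80° and is back at its original height. The shelf is level, both supports are out, and the bystanders have not moved. I'm handing in.

```bash
python3 -c "
from workcell import job;print(job.close_job())"
```

```text
the job is handed in; nothing more can be done
None
```

The job is handed in: both supports are fully out (about 110 mm), the shelf lies level on them, and the knob is locked (about 80°) and back up; the bystanders look unmoved, but the hand-in returned no verdict.

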